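Fetch the gold thread from the middle of the thread stand

TASK

I need the little gold spool from the middle of the white thread stand, but the three tall spools round it leave no room to reach in. First stand all three tall spools upright on the green cutting mat, then lift the gold spool out and stand it upright in the white saucer, and finally put each tall spool back on the same pin it came from. Knock nothing over, and leave the silver spool, the blue goblet and the red tape dispenser where they are.

Things in the scene. Friction and masses are not known exactly. Their poses are not given: they have to be found in the camera images.
- navy_center (a point): Tall spool of navy-blue thread: 54 mm across over the thread, 100 mm tall; thread from 4 to 84 mm above its foot, then the bare white tube, 30 mm across, to the top; round, hollow from end to end (bore 24 mm), about 140 g. The point is on its axis, half-way up (50 mm above the foot); z along its axis, up. It starts on one of the three outer pins of the thread stand; which one changes.
- red_center (a point): Tall spool of red thread: 54 mm across over the thread, 100 mm tall; thread from 4 to 84 mm above its foot, then the bare white tube, 30 mm across, to the top; round, hollow from end to end (bore 24 mm), about 140 g. The point is on its axis, half-way up (50 mm above the foot); z along its axis, up. It starts on one of the three outer pins of the thread stand; which one changes.
- ivory_center (a point): Tall spool of ivory (cream) thread: 54 mm across over the thread, 100 mm tall; thread from 4 to 84 mm above its foot, then the bare white tube, 30 mm across, to the top; round, hollow from end to end (bore 24 mm), about 140 g. The point is on its axis, half-way up (50 mm above the foot); z along its axis, up. It starts on one of the three outer pins of the thread stand; which one changes.
- gold_center (a point): Small spool of gold thread, gold-coloured all over with flat flanged ends, 36 mm across, 44 mm tall, hollow (bore 14 mm), about 45 g, on the centre pin of the thread stand. The point is on its axis, half-way up (22 mm above the foot); z along its axis, up.
- stand: Round white thread stand, fixed: a disc 180 mm across and 10 mm thick with four upright steel pins, each 7 mm thick and standing 22 mm above the disc (tips 32 mm above the table): one at the centre and three outer ones 57 mm from it, 120 degrees apart. Origin: centre of the underside, on the table; the outer pins lie at 0, 120 and 240 degrees from its x axis, about z up. A spool standing on a pin has its foot 10 mm above the table; lift it at least 25 mm to clear its pin.
- mat: Green cutting mat with a pale grid, fixed, 210 mm along its x by 148 mm along its y, 3 mm thick, lying flat on the table: the place to park the tall spools. Origin: centre of the underside; z up. It lies to the left or right of the stand.
- saucer: White round saucer with a thin blue line round its rim, fixed, 110 mm across: flat floor 86 mm across and 4 mm above the table, sloping rim 8.5 mm high. Origin: centre of the underside; z up. It lies on the other side of the stand from the mat.
- silver_center (a point): Small spool of silver thread, silver-grey all over, same shape and size as the gold one, standing on the table beyond the stand; leave alone. The point is on its axis, half-way up (22 mm).
- goblet: Cobalt-blue stemmed goblet, 74 mm across, 170 mm tall, standing on the table at the far left; leave alone. Origin: centre of its foot.
- dispenser: Red tape dispenser, 55 by 110 mm, 74 mm high, standing on the table at the far right; leave alone. Origin: centre of the underside.
Mind the look-alikes: they are no part of the job. Of the things like the saucer, leave any that is orange or turquoise; of the rest the smaller one is meant.

How it is judged:
On the way, in this order (a step that is already met when the one before it is completed fails the run):
1. all three tall spools stand upright on the mat at the same time, while the gold spool is still on its pin (x of navy_center in the frame of mat between -0.1 and 0.1 m and y of navy_center in the frame of mat between -0.07 and 0.07 m and z of navy_center in the frame of mat between 0.046 and 0.06 m and angle between each of navy_center, red_center, ivory_center's own z axis and vertical below 0.12 rad and linear speed of each of navy, red, ivory below 0.03 m/s and x of red_center in the frame of mat between -0.1 and 0.1 m and y of red_center in the frame of mat between -0.07 and 0.07 m and z of red_center in the frame of mat between 0.046 and 0.06 m and x of ivory_center in the frame of mat between -0.1 and 0.1 m and y of ivory_center in the frame of mat between -0.07 and 0.07 m and z of ivory_center in the frame of mat between 0.046 and 0.06 m and distance of gold_center from where it was at the start of the episode below 0.012 m), for 0.2 s.
2. the gold spool stands upright in the saucer while the three tall spools are still on the mat (x of navy_center in the frame of mat between -0.1 and 0.1 m and y of navy_center in the frame of mat between -0.07 and 0.07 m and z of navy_center in the frame of mat between 0.046 and 0.06 m and angle between each of navy_center, red_center, ivory_center, gold_center's own z axis and vertical below 0.12 rad and linear speed of each of navy, red, ivory, gold below 0.03 m/s and x of red_center in the frame of mat between -0.1 and 0.1 m and y of red_center in the frame of mat between -0.07 and 0.07 m and z of red_center in the frame of mat between 0.046 and 0.06 m and x of ivory_center in the frame of mat between -0.1 and 0.1 m and y of ivory_center in the frame of mat between -0.07 and 0.07 m and z of ivory_center in the frame of mat between 0.046 and 0.06 m and horizontal distance between gold_center and saucer below 0.027 m and z of gold_center in the frame of saucer between 0.02 and 0.034 m), for 0.2 s.
At the end, for the whole second after the job is handed in: Each tall spool stands upright (within 0.12 rad) on the pin it came from, its centre within 12 mm of where it was at the start; the gold spool stands upright on the saucer's floor, its axis within 27 mm of the saucer's centre; all is at rest (distance of each of navy_center, red_center, ivory_center from where it was at the start of the episode below 0.012 m and angle between each of navy_center, red_center, ivory_center, gold_center's own z axis and vertical below 0.12 rad and linear speed of each of navy, red, ivory, gold below 0.03 m/s and horizontal distance between gold_center and saucer below 0.027 m and z of gold_center in the frame of saucer between 0.02 and 0.034 m); the robot touches nothing.
It fails at once if the silver spool, the goblet or the tape dispenser is moved by more than 20 mm or the silver spool or goblet is tipped over (distance of any of silver_center, goblet, dispenser from where it was at the start of the episode above 0.02 m or angle between any of silver_center, goblet's own z axis and vertical above 0.5 rad).
It fails at once if a spool of thread is knocked over (leans by more than 0.9 rad) (angle between any of navy_center, red_center, ivory_center, gold_center's own z axis and vertical above 0.9 rad).
It also fails if it takes over 141 s, if anything falls off the work surface, if the arm or the gripper's body presses on something with over 40 N, if the wrist force passes 120 N, or if a joint passes its speed limit or range.

ROBOT

A 6-joint arm with a two-finger parallel gripper is mounted at the origin on the work surface. World frame = base frame: x ahead of the robot, y to its left, z up, the work surface at z = 0. Lengths are in m, angles in rad, forces in N, time in s.
With the tool pointing down it reaches from about 0.425 to 0.95 m from the base axis. Payload 3.5 kg.
Tool frame: the origin (TCP) lies between the finger pads; the fingertips stand 19 mm ahead of it and the grasp point (between the pads) is the TCP (ctrl.nose_length is the distance from the TCP to the fingertips, in m); z points along the fingers, y is the line along which they close (so a half turn about z gives the same grasp; the last joint's range is limited). The gripper opens to 85 mm and grips with 20 to 120 N. Pads are 22 mm wide; open, the fingers measure 114 mm over their backs; the gripper's body (76 mm by 85 mm) begins 54 mm behind the grasp point. The pads swing forward as they close: fully open they stand 13 mm farther back than shut.
Start: joints at [0.985, 0.286, 1.577, -0, 1.279, -0.15], TCP at [0.285, 0.612, 0.25] pointing down, gripper open.
Joint ranges: [-2.77, 2.77], [-0.9, 2.22], [0.21, 2.48], [-1.53, 4.67], [0.24, 2.81], [-2.84, 2.84]. Speed limits (rad/s): [2.79, 2.79, 3.14, 3.14, 3.14, 3.14].

INTERFACE

Orientations are given as a unit quaternion [x, y, z, w].
In Python, from plant import ctrl gives the robot as it stands.
- The arm moves only by the tool apply_moves, never from a script. Its argument "series" is a list of rows, each a list of 6 numbers: the shift along the world's x, y, z scaled (see below), then the turn, a rotation vector about the world's x, y, z scaled (see below). A call has 1 to 20 rows; each row is the pose to reach, as a shift and turn from the pose commanded when the call began; what a row does not reach only later rows make up. The controller multiplies each number of a shift by 0.8 m and each number of a turn by 45 degrees. A row lasts 1/8 s, in which the tool goes at most 62.5 mm and 10.7 degrees, less where a joint would pass 70% of its speed; a pose out of reach is approached as far as the arm can. A call with a number of a shift or a turn outside -1 to 1 is refused whole. A call with a gripper value outside its range is refused whole. "jaw" is the opening, from 0 (shut) to 1 (fully open), set as the call begins (left out, the last holds). The fingers move at their own pace and stop on an object; "squeeze" is the grip in N (left out, the last holds). Time passes only in rows, so rows that repeat a pose let the fingers close. It gives the time, the measured TCP pose, the force, the opening and the grip force at its end, in the units of the state.
- ctrl.get_state(): the state, without advancing time (a new reading comes with each control period).
- ctrl.read_camera(name): name is "scene" or "top" or "wrist"; returns the picture (420x560x3 uint8, red, green, blue); there is no depth.
- ctrl.get_calibration(name): a dict with "fx", "fy", "cx", "cy" (pixels), "xyz" and "orientation" of the camera in the world; the wrist camera has in their place "hand_eye" (4x4, takes a point from camera to tool coordinates, whose origin is the TCP and whose axes are the flange's). Camera axes: x right, y up, looking along -z (the intrinsics and any distortion apply to the point x, -y, -z); pixel columns grow to the right and rows downward; lengths in m; the calibration is good to about 2 mm. A picture is of the moment at which its call begins: read the wrist's pose just before it. get_calibration takes no time and is no camera call.
- ctrl.sign_off(): hands the job in; it is judged then, once.
Trained networks look in the newest picture that a camera, given by its name, has taken for a name from the list of things; names that differ only in an ending like _2 or _b are one class to them, and where a whole thing is asked for, a point or a joint stands for the part that bears it (a point fixed in the world has none). Each returns a list of dicts, best first, with "p" (0 to 1); they miss things now and then, are a little off and sometimes report something else, mostly with a low value. They report only what shows in the picture. A call takes as long as a camera call. They do not tell look-alikes from the thing itself.
- ctrl.boxes_of(thing, camera): "xy" ([column, row] as shares, 0 to 1, of the picture: columns of its width, rows of its height, amid what is visible of it).
- ctrl.silhouettes(thing, camera): "pixels" (420x560 bool, what is visible of it) and "xy" ([column, row] as shares, 0 to 1, of the picture: columns of its width, rows of its height, amid what is visible of it).
The state is a dict: "time": time; "qpos": joint angles; "dq": joint speeds; "joint_efforts": joint torques, N m; "eef_pos": TCP position; "tcp_rot": TCP orientation; "contact_force": force on the tool from outside, world axes, zero at the start; "wrist_torque": the same for the moment, N m; "opening": opening from 0.0 (shut) to 1.0 (fully open); "finger_force": force on a finger pad.
Only numpy, scipy, OpenCV 4.12 (cv2) and the standard library are available. Lean on these libraries where they do the work, as an engineer would, in place of code of your own. Each camera call takes 0.05 s, during which the arm holds its last target. There are 200 camera calls.

## Working session

There is one attempt and no reset: what is moved stays moved. The work goes in short steps, Python scripts to look and compute and a tool call to move; the robot and the scene stay as the last step left them, time stands still between calls to the robot, and variables do not carry over. Pictures are saved under pics/ and viewed, at most 14 in all, crops included, and the job is handed in when it is done.

Besides the shell and the picture viewer there is one more tool, called after "Call:" by a JSON object that holds its "method" and its "body". apply_moves: Moves the arm, as the interface text tells. Shifts and turns lie within -1 to 1; 1 stands for 0.8 m of shift or 45 degrees of turn. Its arguments: {"type":"object","properties":{"series":{"type":"array"},"jaw":{"type":"number"},"squeeze":{"type":"number"}},"required":["series"]}

```bash
mkdir -p pics; ls; python3 - <<'E'
from plant import ctrl
import cv2
s=ctrl.get_state();print(s)
for c in ("scene","top"):
    im=ctrl.read_camera(c);cv2.imwrite(f"pics/{c}0.png",im[:,:,::-1]);print(c,ctrl.get_calibration(c))
    for t in ("navy_center","red_center","ivory_center","gold_center","stand","mat","saucer","silver_center","goblet","dispenser"):
        print(t,[(round(d['p'],2),round(d['xy'][0]*560),round(d['xy'][1]*420)) for d in ctrl.boxes_of(t,c)][:4])
print(ctrl.get_calibration("wrist"))
E
```

```text
pics
{'time': 0.0, 'qpos': array([ 9.85023315e-01,  2.87196025e-01,  1.57822420e+00, -1.57847226e-06,
        1.27860826e+00, -1.50007381e-01]), 'dq': array([-0.00017022, -0.00061184, -0.00010218,  0.00068879, -0.00056429,
        0.00072847]), 'joint_efforts': array([-8.94487403e-04, -4.05993819e+01, -2.92617899e+01, -2.77297340e-04,
        5.82608933e-03,  3.45415025e-06]), 'eef_pos': array([0.2845442 , 0.61139536, 0.24890134]), 'tcp_rot': array([ 2.16162597e-01,  9.76356619e-01, -1.13669568e-03, -4.37315962e-04]), 'contact_force': array([ 0.29085202, -0.38824688, -0.34665063]), 'wrist_torque': array([-0.01684389,  0.05388859,  0.02026109]), 'finger_force': 0.0, 'opening': 1.0029190213564354}
scene {'fx': 417.15116792165855, 'fy': 417.15116792165855, 'cx': 277.6641255392849, 'cy': 211.0638922321494, 'xyz': array([ 1.46137144, -0.12861649,  0.79728959]), 'orientation': array([0.31800458, 0.29197911, 0.62318463, 0.6521213 ])}
navy_center [(0.8, 310, 216)]
red_center [(0.73, 301, 194)]
ivory_center [(0.8, 276, 209)]
gold_center [(0.62, 298, 217)]
stand [(0.77, 291, 232)]
mat [(0.93, 
[... 528 characters left out ...]
old_center [(0.47, 263, 216)]
stand [(0.76, 245, 226)]
mat [(0.68, 128, 253)]
saucer [(0.95, 366, 294), (0.78, 388, 176), (0.58, 356, 230), (0.58, 417, 255)]
silver_center [(0.73, 248, 145)]
goblet [(0.79, 138, 128)]
dispenser [(0.86, 324, 133)]
{'fx': 295.7730763111448, 'fy': 295.7730763111448, 'cx': 280.4295394864785, 'cy': 208.4084149102558, 'hand_eye': array([[-1.54333576e-04,  9.58981425e-01,  2.83468873e-01,
         7.07954456e-02],
       [ 9.99999971e-01,  9.54818196e-05,  2.21429180e-04,
        -1.88796707e-05],
       [ 1.85280346e-04,  2.83468899e-01, -9.58981412e-01,
        -1.23548506e-01],
       [ 0.00000000e+00,  0.00000000e+00,  0.00000000e+00,
         1.00000000e+00]])}
```

View pics/top0.png

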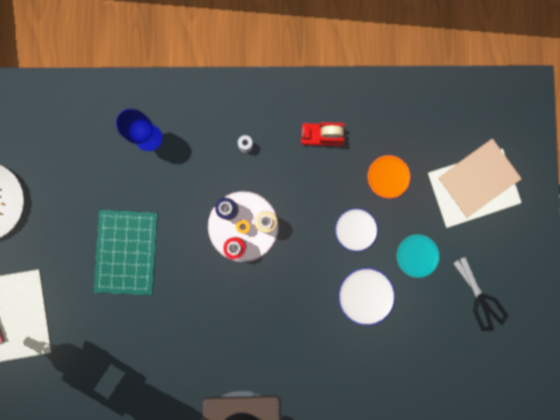

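View pics/scene0.png

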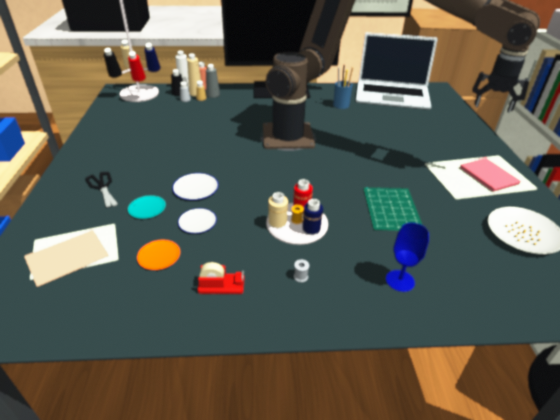

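The saucer-like candidates in the top view are white (356,230), larger white (366,296), orange (388,176) and turquoise (417,255). The smaller white one with the blue line, at (356,230), fits the description. The mat is at (127,252), on the left. The stand is at (243,226), with navy at (226,208), ivory at (266,221), red at (234,247) and gold at (243,227). I'll measure next and confirm the saucer in a crop.

```bash
cat > h.py <<'E'
from plant import ctrl
import numpy as np, cv2
from scipy.spatial.transform import Rotation as R
def cam(name, st=None):
    c=ctrl.get_calibration(name)
    K=(c["fx"],c["fy"],c["cx"],c["cy"])
    if name=="wrist":
        T=np.eye(4);T[:3,:3]=R.from_quat(st["tcp_rot"]).as_matrix();T[:3,3]=st["eef_pos"]
        T=T@c["hand_eye"]; return K,T[:3,:3],T[:3,3]
    return K,R.from_quat(c["orientation"]).as_matrix(),np.array(c["xyz"])
def ray(cm,uv,z):
    K,Rm,t=cm; d=Rm@np.array([(uv[0]-K[2])/K[0],-(uv[1]-K[3])/K[1],-1.0])
    return t+d*(z-t[2])/d[2]
def proj(cm,p):
    K,Rm,t=cm; q=Rm.T@(np.asarray(p,float)-t)
    return np.array([K[2]-K[0]*q[0]/q[2],K[3]+K[1]*q[1]/q[2]])
def ell(cm,mask,z):
    c=max(cv2.findContours(mask.astype(np.uint8),0,1)[0],key=cv2.contourArea)
    pts=np.array([ray(cm,p,z)[:2] for p in c[:,0]+0.0])
    (x,y),(a,b),_=cv2.fitEllipse(pts.astype(np.float32)*1000)
    return np.round([x,y,a,b],1), pts
E
python3 - <<'E'
from h import *
im=ctrl.read_camera("top"); cm=cam("top")
for t,z in (("saucer",.0085),("stand",.01),("mat",.003),("navy_center",.1),("red_center",.1),("ivory_center",.1),("gold_center",.05),("goblet",0),("silver_center",.044),("dispenser",.03)):
    for d in ctrl.silhouettes(t,"top")[:4]:
        if d['p']<.3: continue
        u=np.array(d['xy'])*[560,420]; m=d['pixels']; c=max(cv2.findContours(m.astype(np.uint8),0,1)[0],key=cv2.contourArea)
        print(t,round(d['p'],2),u.round(),m.sum(), end=' ')
        if len(c)>5:
            e,pts=ell(cm,m,z); print('ell',e,end=' ')
            if t in("mat","dispenser"): print(cv2.minAreaRect((pts*1000).astype(np.float32)),end=' ')
        print('pt',(ray(cm,u,z)*1000).round(1))
a=cv2.resize(im[170:280,170:430],None,fx=3,fy=3,interpolation=2)
cv2.imwrite("pics/crop1.png",a[:,:,::-1])
E
```

```text
saucer 0.92 [367. 293.] 2427 ell [ 342.7 -323.6  139.3  141.6] pt [ 351.2 -325.1    8.5]
saucer 0.68 [416. 255.] 1420 ell [ 445.4 -459.6  107.8  108.2] pt [ 445.3 -456.     8.5]
saucer 0.67 [355. 230.] 1389 ell [ 514.1 -301.7  105.1  108.3] pt [ 512.9 -299.2    8.5]
saucer 0.65 [387. 176.] 1381 ell [ 652.5 -389.9  106.4  108.8] pt [ 653.1 -386.     8.5]
stand 0.71 [250. 230.] 2394 ell [527.8  -9.  162.6 165.4] pt [516.7 -27.5  10. ]
mat 0.67 [125. 254.] 4698 ell [467.1 292.8 167.  247.1] ((466.9311218261719, 292.58038330078125), (149.37046813964844, 209.37539672851562), 86.52796936035156) pt [461.8 291.5   3. ]
navy_center 0.73 [225. 207.] 429 ell [569.2  26.2  53.8  56.9] pt [572.1  28.5 100. ]
red_center 0.62 [235. 254.] 364 ell [478.    8.4  50.2  53.6] pt [461.3   7.6 100. ]
ivory_center 0.53 [264. 215.] 381 ell [537.8 -65.4  53.3  53.6] pt [551.3 -63.3 100. ]
gold_center 0.54 [240. 227.] 157 ell [527.3  -9.3  33.6  35. ] pt [525.   -4.1  50. ]
goblet 0.95 [138. 127.] 1321 ell [784.3 258.7  80.3 137.5] pt [789.7 259.4   0. ]
silver_center 0.71 [245. 143.] 174 ell [734.5 -18.2  32.5  39.3] pt [735.6 -18.9  44. ]
dispenser 0.6 [322. 134.] 952 ell [ 760.4 -217.    63.   127.3] ((761.0596923828125, -216.29501342773438), (110.41497802734375, 59.49427032470703), 88.9766845703125) pt [ 760.8 -215.2   30. ]
```

View pics/crop1.png

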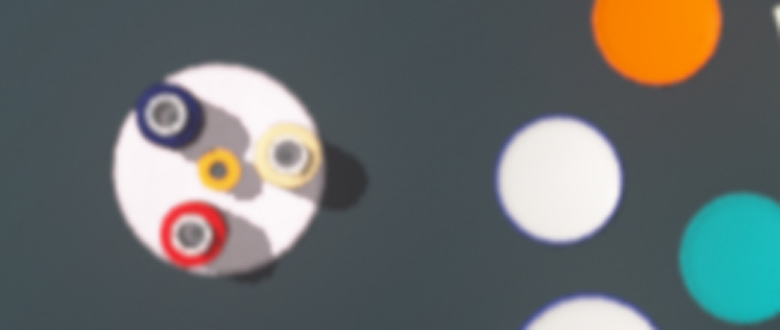

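The crop shows the target saucer at crop (559,180), which is full-image (356,230). It is white with a blue rim and smaller than the white one below it. Next I'll fit the stand and plan.

```bash
python3 - <<'E'
from h import *
from scipy.optimize import least_squares
cm=cam("top")
px={'navy':(225.7,208.3),'ivory':(266.3,221.3),'red':(234,248)}
P={k:ray(cm,v,.11)[:2]*1000 for k,v in px.items()}
g=ray(cm,(242.7,226.7),.054)[:2]*1000
c=sum(P.values())/3
print(c.round(1),g.round(1))
for k,p in P.items(): 
    v=p-c; print(k,p.round(1),np.hypot(*v).round(1),np.degrees(np.arctan2(v[1],v[0])).round(1))
s=ctrl.get_state(); print(R.from_quat(s['tcp_rot']).as_matrix().round(3), ctrl.nose_length)
E
```

```text
[527.  -11.3] [525.4 -10.5]
navy [568.8  26.5] 56.4 42.2
ivory [536.8 -68.5] 58.0 -80.3
red [475.3   8.1] 55.1 159.4
[[-0.907  0.422  0.   ]
 [ 0.422  0.907  0.   ]
 [ 0.     0.    -1.   ]] 0.019
```

Call:
{"method": "apply_moves", "body": {"series": [[0.02,-0.06,0,0,0,0.04],[0.04,-0.13,0,0,0,0.08],[0.06,-0.2,0,0,0,0.13],[0.085,-0.27,0,0,0,0.17],[0.105,-0.34,0,0,0,0.21],[0.125,-0.41,0,0,0,0.26],[0.15,-0.48,0,0,0,0.3],[0.17,-0.55,0,0,0,0.35],[0.19,-0.62,0,0,0,0.39],[0.21,-0.68,0,0,0,0.43],[0.225,-0.73,0,0,0,0.46],[0.233,-0.76,0,0,0,0.478],[0.2375,-0.77,0,0,0,0.478],[0.2375,-0.77,0,0,0,0.478],[0.2375,-0.77,0,0,0,0.478],[0.2375,-0.77,0,0,0,0.478]], "jaw": 1, "squeeze": 30}}

```text
time: 3.65
eef_pos: [0.4747, -0.0032, 0.2503]
tcp_rot: [0.029, 1.0, 0.0, -0.0]
contact_force: [-0.6, 1.1, -0.4]
opening: 1.0
finger_force: 0.0
```

```bash
cat > look.py <<'E'
from h import *
import sys
s=ctrl.get_state(); im=ctrl.read_camera("wrist"); cm=cam("wrist",s)
print(s['eef_pos'].round(4),s['opening'],s['time'])
n=sys.argv[1]; cv2.imwrite(f"pics/{n}.png",im[:,:,::-1])
for t,z in zip(sys.argv[2::2],map(float,sys.argv[3::2])):
    for d in ctrl.silhouettes(t,"wrist")[:2]:
        u=np.array(d['xy'])*[560,420]; print(t,round(d['p'],2),u.round(),(ray(cm,u,z)*1000).round(1),ell(cm,d['pixels'],z)[0])
E
python3 look.py w1 navy_center .1 red_center .1 ivory_center .1 gold_center .054 stand .01
```

```text
[ 0.4747 -0.0032  0.2503] 0.9996415799436866 3.65
navy_center 0.76 [309. 269.] [551.5  21.6 100. ] [553.5  23.5  50.   83.4]
red_center 0.58 [293. 194.] [470.9   8.5 100. ] [471.    7.3  49.8  59.1]
ivory_center 0.68 [228. 250.] [524.7 -60.  100. ] [525.  -61.4  49.4  79.1]
gold_center 0.67 [275. 232.] [525.6 -13.6  54. ] [525.3 -12.7  33.   41.1]
stand 0.74 [269. 207.] [509.  -20.3  10. ] [519.8  -8.4 164.9 169.7]
```

View pics/w1.png

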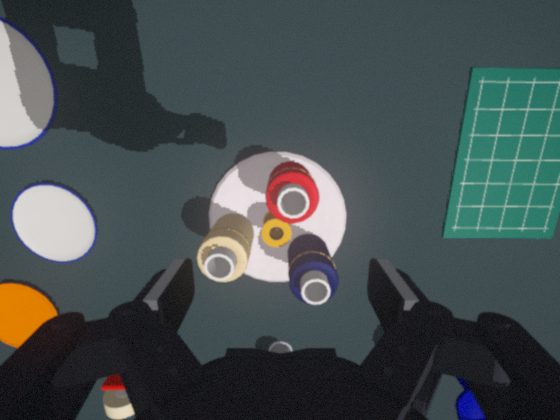

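The wrist view shows tube tops at red (293,202), ivory (219,264) and navy (316,289), gold at (276,233), the small saucer at (54,223) and the mat on the right.

```bash
python3 - <<'E'
from h import *
cm=cam("wrist",ctrl.get_state())
px={'navy':(316,289),'ivory':(219,264),'red':(293,202)}
P={k:ray(cm,v,.11)[:2]*1000 for k,v in px.items()}
c=sum(P.values())/3
print(c.round(1),ray(cm,(276,233),.054)*1000,ray(cm,(54,223),.0085)*1000, ray(cm,(278,216),.01)*1000)
for k,p in P.items(): 
    v=p-c; print(k,p.round(1),np.hypot(*v).round(1),np.degrees(np.arctan2(v[1],v[0])).round(1))
E
```

```text
[526.9 -11.9] [527.7310202 -12.7214703  54.       ] [ 513.92883318 -303.26813396    8.5       ] [521.45394696 -10.35350306  10.        ]
navy [569.  26.] 56.6 42.0
ivory [535.3 -68.7] 57.4 -81.6
red [476.4   7.1] 53.9 159.4
```

Call:
{"method": "apply_moves", "body": {"series": [[0,0.007,-0.02,0,0,0],[0,0.014,-0.05,0,0,0],[0,0.014,-0.09,0,0,0],[0,0.014,-0.13,0,0,0],[0,0.014,-0.16,0,0,0],[0,0.014,-0.185,0,0,0],[0,0.014,-0.205,0,0,0],[0,0.014,-0.2125,0,0,0],[0,0.014,-0.2125,0,0,0],[0,0.014,-0.2125,0,0,0]]}}

```text
time: 5.2
eef_pos: [0.4756, 0.007, 0.0811]
tcp_rot: [0.03, 1.0, -0.0, 0.001]
contact_force: [0.3, 0.3, 0.2]
opening: 1.001
finger_force: 0.0
```

Call:
{"method": "apply_moves", "body": {"series": [[0,0,0,0,0,0],[0,0,0,0,0,0],[0,0,0,0,0,0],[0,0,0,0,0,0],[0,0,0,0,0,0],[0,0,0,0,0,0]], "jaw": 0, "squeeze": 30}}

```text
time: 5.95
eef_pos: [0.4754, 0.0071, 0.081]
tcp_rot: [0.03, 1.0, -0.0, 0.001]
contact_force: [-0.9, 1.1, 6.6]
opening: 0.619
finger_force: 31.7
```

Call:
{"method": "apply_moves", "body": {"series": [[0,0,0.01,0,0,0],[0,0,0.03,0,0,0],[0,0,0.06,0,0,0],[0,0,0.1,0,0,0],[0,0,0.135,0,0,0],[-0.004,0.015,0.15,0,0,0],[-0.013,0.05,0.15,0,0,0],[-0.025,0.095,0.15,0,0,0],[-0.038,0.145,0.15,0,0,0],[-0.052,0.195,0.15,0,0,0],[-0.065,0.245,0.15,0,0,0],[-0.077,0.29,0.15,0,0,0],[-0.087,0.33,0.15,0,0,0],[-0.093,0.352,0.15,0,0,0],[-0.096,0.3625,0.15,0,0,0],[-0.096,0.3625,0.15,0,0,0],[-0.096,0.3625,0.15,0,0,0]]}}

```text
time: 8.07
eef_pos: [0.3981, 0.2966, 0.2001]
tcp_rot: [0.03, 1.0, -0.0, -0.0]
contact_force: [-0.3, -0.7, -1.5]
opening: 0.625
finger_force: 32.1
```

```bash
python3 look.py w2 mat .003 red_center .1
```

```text
[0.3981 0.2966 0.2001] 0.6252084276475695 8.075
mat 0.76 [276. 188.] [397.9 290.6   3. ] [417.  293.6 134.  161.3]
red_center 0.72 [281. 278.] [454.3 293.2 100. ] [459.3 292.3  99.5 148.5]
red_center 0.18 [276. 188.] [376.3 293.9 100. ] [390.4 295.6  94.7 112.6]
```

View pics/w2.png

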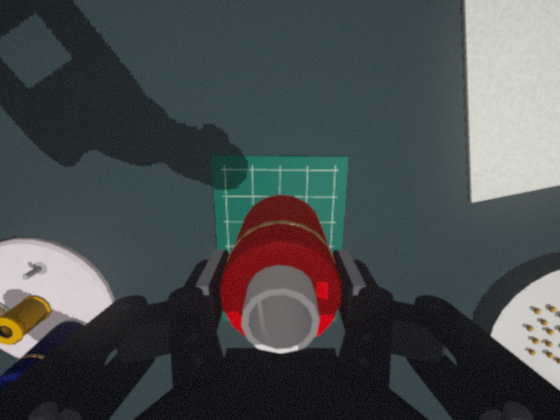

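Red hangs upright in the gripper. The mat's near edge is at row 157, columns 212–348, centred under the spool. Lowering.

Call:
{"method": "apply_moves", "body": {"series": [[0,0,-0.015,0,0,0],[0,0,-0.045,0,0,0],[0,0,-0.08,0,0,0],[0,0,-0.11,0,0,0],[0,0,-0.135,0,0,0],[0,0,-0.147,0,0,0],[0,0,-0.153,0,0,0],[0,0,-0.156,0,0,0],[0,0,-0.156,0,0,0],[0,0,-0.156,0,0,0]]}}

```text
time: 9.48
eef_pos: [0.3985, 0.2973, 0.0762]
tcp_rot: [0.03, 1.0, 0.0, 0.001]
contact_force: [1.5, -0.6, -1.1]
opening: 0.625
finger_force: 32.1
```

Call:
{"method": "apply_moves", "body": {"series": [[0,0,0,0,0,0],[0,0,0,0,0,0],[0,0,0,0,0,0],[0,0,0,0,0,0],[0,0,0,0,0,0],[0,0,0,0,0,0]], "jaw": 1}}

```text
time: 10.22
eef_pos: [0.3981, 0.2971, 0.0755]
tcp_rot: [0.03, 1.0, -0.0, -0.0]
contact_force: [-0.3, -0.6, 0.0]
opening: 0.999
finger_force: 0.0
```

Call:
{"method": "apply_moves", "body": {"series": [[0,0,0.03,0,0,0],[0,0,0.08,0,0,0],[0,0,0.13,0,0,0],[0.005,-0.008,0.165,0,0,0.02],[0.02,-0.03,0.17,0,0,0.06],[0.045,-0.07,0.17,0,0,0.12],[0.075,-0.12,0.17,0,0,0.2],[0.105,-0.17,0.17,0,0,0.28],[0.135,-0.22,0.17,0,0,0.36],[0.165,-0.265,0.17,0,0,0.44],[0.19,-0.3,0.17,0,0,0.49],[0.207,-0.326,0.17,0,0,0.52],[0.215,-0.339,0.165,0,0,0.52],[0.215,-0.339,0.14,0,0,0.52],[0.215,-0.339,0.1,0,0,0.52],[0.215,-0.339,0.06,0,0,0.52],[0.215,-0.339,0.03,0,0,0.52],[0.215,-0.339,0.012,0,0,0.52],[0.215,-0.339,0.007,0,0,0.52],[0.215,-0.339,0.007,0,0,0.52]]}}

```text
time: 12.72
eef_pos: [0.5703, 0.0262, 0.0814]
tcp_rot: [-0.173, 0.985, -0.0, 0.0]
contact_force: [0.3, 0.1, -0.2]
opening: 1.001
finger_force: 0.0
```

Call:
{"method": "apply_moves", "body": {"series": [[0,0,0,0,0,0],[0,0,0,0,0,0],[0,0,0,0,0,0],[0,0,0,0,0,0],[0,0,0,0,0,0],[0,0,0,0,0,0],[0,0,0,0,0,0]], "jaw": 0}}

```text
time: 13.6
eef_pos: [0.5709, 0.0259, 0.0823]
tcp_rot: [-0.173, 0.985, -0.0, 0.001]
contact_force: [-0.4, 0.3, 5.1]
opening: 0.622
finger_force: 31.9
```

Call:
{"method": "apply_moves", "body": {"series": [[0,0,0.01,0,0,0],[0,0,0.03,0,0,0],[0,0,0.07,0,0,0],[0,0,0.11,0,0,0],[-0.002,0.008,0.14,0,0,-0.02],[-0.006,0.035,0.15,0,0,-0.06],[-0.012,0.08,0.15,0,0,-0.13],[-0.018,0.13,0.15,0,0,-0.21],[-0.025,0.18,0.15,0,0,-0.29],[-0.031,0.23,0.15,0,0,-0.37],[-0.037,0.275,0.15,0,0,-0.45],[-0.042,0.308,0.15,0,0,-0.5],[-0.044,0.323,0.15,0,0,-0.52],[-0.044,0.3275,0.135,0,0,-0.52],[-0.044,0.3275,0.1,0,0,-0.52],[-0.044,0.3275,0.06,0,0,-0.52],[-0.044,0.3275,0.025,0,0,-0.52],[-0.044,0.3275,0.005,0,0,-0.52],[-0.044,0.3275,-0.004,0,0,-0.52],[-0.044,0.3275,-0.008,0,0,-0.52]]}}

```text
time: 16.1
eef_pos: [0.5354, 0.2877, 0.0753]
tcp_rot: [0.03, 1.0, -0.0, 0.0]
contact_force: [-2.6, -1.1, 7.3]
opening: 0.625
finger_force: 32.6
```

Call:
{"method": "apply_moves", "body": {"series": [[0,0,0,0,0,0],[0,0,0,0,0,0]]}}

```text
time: 16.35
eef_pos: [0.5355, 0.2882, 0.0756]
tcp_rot: [0.03, 1.0, 0.0, 0.001]
contact_force: [0.3, 0.3, -1.1]
opening: 0.619
finger_force: 31.9
```

Call:
{"method": "apply_moves", "body": {"series": [[0,0,0,0,0,0],[0,0,0,0,0,0],[0,0,0,0,0,0],[0,0,0,0,0,0],[0,0,0,0,0,0],[0,0,0,0,0,0]], "jaw": 1}}

```text
time: 17.1
eef_pos: [0.5349, 0.2879, 0.0747]
tcp_rot: [0.03, 1.0, -0.0, -0.0]
contact_force: [-0.4, -0.3, 0.1]
opening: 1.001
finger_force: 0.0
```

Call:
{"method": "apply_moves", "body": {"series": [[0,0,0.03,0,0,0],[0,0,0.08,0,0,0],[0,0,0.13,0,0,0],[0,-0.01,0.165,0,0,-0.03],[0,-0.04,0.17,0,0,-0.09],[0,-0.09,0.17,0,0,-0.18],[0,-0.15,0.17,0,0,-0.3],[0,-0.21,0.17,0,0,-0.43],[0,-0.27,0.17,0,0,-0.56],[0,-0.33,0.17,0,0,-0.69],[0,-0.38,0.17,0,0,-0.8],[0,-0.42,0.17,0,0,-0.88],[0.001,-0.44,0.17,0,0,-0.92],[0.001,-0.445,0.15,0,0,-0.92],[0.001,-0.445,0.11,0,0,-0.92],[0.001,-0.445,0.07,0,0,-0.92],[0.001,-0.445,0.035,0,0,-0.92],[0.001,-0.445,0.015,0,0,-0.92],[0.001,-0.445,0.008,0,0,-0.92],[0.001,-0.445,0.008,0,0,-0.92]]}}

```text
time: 19.6
eef_pos: [0.536, -0.0679, 0.0813]
tcp_rot: [0.381, 0.924, 0.0, 0.0]
contact_force: [-0.5, -0.1, 0.4]
opening: 1.0
finger_force: 0.0
```

Call:
{"method": "apply_moves", "body": {"series": [[0,0,0,0,0,0],[0,0,0,0,0,0],[0,0,0,0,0,0],[0,0,0,0,0,0],[0,0,0,0,0,0],[0,0,0,0,0,0],[0,0,0,0,0,0]], "jaw": 0}}

```text
time: 20.48
eef_pos: [0.5366, -0.0684, 0.0824]
tcp_rot: [0.382, 0.924, 0.0, 0.001]
contact_force: [-0.1, 1.2, 5.7]
opening: 0.62
finger_force: 31.8
```

Call:
{"method": "apply_moves", "body": {"series": [[0,0,0.01,0,0,0],[0,0,0.03,0,0,0],[0,0,0.07,0,0,0],[0,0,0.11,0,0,0],[0,0,0.15,0,0,0],[-0.002,0.01,0.17,0,0,0.02],[-0.008,0.04,0.17,0,0,0.08],[-0.017,0.09,0.17,0,0,0.18],[-0.028,0.15,0.17,0,0,0.3],[-0.04,0.21,0.17,0,0,0.43],[-0.051,0.27,0.17,0,0,0.56],[-0.063,0.33,0.17,0,0,0.69],[-0.073,0.385,0.17,0,0,0.8],[-0.081,0.425,0.17,0,0,0.88],[-0.085,0.446,0.17,0,0,0.92],[-0.086,0.451,0.17,0,0,0.92],[-0.086,0.451,0.17,0,0,0.92],[-0.086,0.451,0.17,0,0,0.92]]}}

```text
time: 22.72
eef_pos: [0.4672, 0.2918, 0.2171]
tcp_rot: [0.031, 1.0, -0.0, -0.0]
contact_force: [0.9, 0.4, -1.6]
opening: 0.622
finger_force: 32.1
```

Call:
{"method": "apply_moves", "body": {"series": [[0,0,-0.01,0,0,0],[0,0,-0.03,0,0,0],[0,0,-0.07,0,0,0],[0,0,-0.11,0,0,0],[0,0,-0.145,0,0,0],[0,0,-0.165,0,0,0],[0,0,-0.174,0,0,0],[0,0,-0.178,0,0,0],[0,0,-0.178,0,0,0],[0,0,-0.178,0,0,0]]}}

```text
time: 23.98
eef_pos: [0.4676, 0.293, 0.0755]
tcp_rot: [0.03, 1.0, 0.0, 0.001]
contact_force: [-0.4, 0.1, -1.2]
opening: 0.623
finger_force: 32.1
```

Call:
{"method": "apply_moves", "body": {"series": [[0,0,0,0,0,0],[0,0,0,0,0,0],[0,0,0,0,0,0],[0,0,0,0,0,0],[0,0,0,0,0,0],[0,0,0,0,0,0]], "jaw": 1}}

```text
time: 24.72
eef_pos: [0.4669, 0.2927, 0.0747]
tcp_rot: [0.03, 1.0, -0.0, -0.0]
contact_force: [-0.0, -0.4, -0.1]
opening: 1.006
finger_force: 0.0
```

Call:
{"method": "apply_moves", "body": {"series": [[0,0,0.03,0,0,0],[0,0,0.08,0,0,0],[0,0,0.13,0,0,0],[0,-0.02,0.17,0,0,0],[0,-0.06,0.18,0,0,0],[0,-0.11,0.18,0,0,0],[0,-0.17,0.18,0,0,0],[0,-0.23,0.18,0,0,0],[0,-0.29,0.18,0,0,0],[0,-0.34,0.18,0,0,0],[0,-0.37,0.18,0,0,0],[0,-0.38,0.18,0,0,0],[0,-0.38,0.18,0,0,0],[0,-0.38,0.18,0,0,0]]}}

```text
time: 26.48
eef_pos: [0.4669, -0.0105, 0.2187]
tcp_rot: [0.03, 1.0, 0.0, -0.0]
contact_force: [-0.4, 0.3, -0.6]
opening: 0.998
finger_force: 0.0
```

```bash
python3 look.py w3 gold_center .054 stand .01 saucer .0085; python3 - <<'E'
from h import *
s=ctrl.get_state(); w=cv2.imread("pics/w3.png")
im=ctrl.read_camera("top")[:,:,::-1]
cv2.imwrite("pics/c3.png",np.hstack([w[100:400,100:460], cv2.resize(im[190:320,70:250],(415,300),interpolation=2)]))
E
```

```text
[ 0.4669 -0.0105  0.2187] 0.9975846524422242 26.475
gold_center 0.72 [282. 242.] [518.2 -12.5  54. ] [521.  -11.8  34.4  49.6]
stand 0.86 [283. 220.] [509.1  -9.9  10. ] [527.1 -11.1 175.4 175.7]
saucer 0.83 [ 44. 235.] [ 511.2 -299.4    8.5] [ 515.8 -302.3  106.2  109.6]
saucer 0.8 [17. 99.] [ 356.7 -284.4    8.5] [ 360.  -283.6   46.8  141.3]
```

View pics/c3.png

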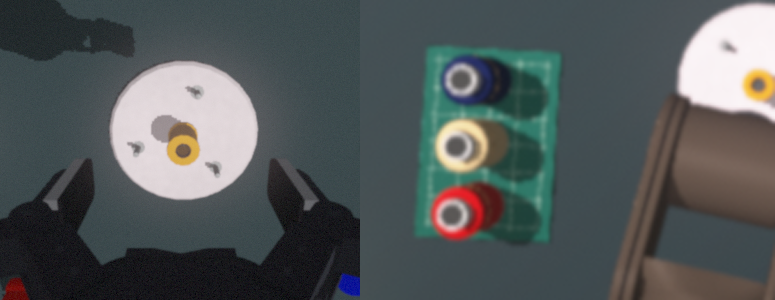

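All three tall spools stand on the mat. In the top part of the picture they are at (461,79), (457,146) and (452,215). Gold is still on its pin at (183,150) in the wrist part. I'll fetch it now.

Call:
{"method": "apply_moves", "body": {"series": [[0.015,0,-0.01,0,0,0],[0.04,-0.001,-0.03,0,0,0],[0.06,-0.001,-0.06,0,0,0],[0.072,-0.001,-0.1,0,0,0],[0.075,-0.001,-0.14,0,0,0],[0.075,-0.001,-0.18,0,0,0],[0.075,-0.001,-0.205,0,0,0],[0.075,-0.001,-0.218,0,0,0],[0.075,-0.001,-0.2235,0,0,0],[0.075,-0.001,-0.2235,0,0,0],[0.075,-0.001,-0.2235,0,0,0]]}}

```text
time: 28.1
eef_pos: [0.5277, -0.0122, 0.0409]
tcp_rot: [0.03, 1.0, -0.0, 0.001]
contact_force: [-0.3, -1.4, -1.1]
opening: 0.998
finger_force: 0.0
```

Call:
{"method": "apply_moves", "body": {"series": [[0,0,0,0,0,0],[0,0,0,0,0,0],[0,0,0,0,0,0],[0,0,0,0,0,0],[0,0,0,0,0,0],[0,0,0,0,0,0],[0,0,0,0,0,0],[0,0,0,0,0,0],[0,0,0,0,0,0]], "jaw": 0}}

```text
time: 29.22
eef_pos: [0.5271, -0.0121, 0.0402]
tcp_rot: [0.03, 1.0, -0.0, 0.0]
contact_force: [-1.0, -0.1, 5.5]
opening: 0.404
finger_force: 30.1
```

Call:
{"method": "apply_moves", "body": {"series": [[0,0,0.01,0,0,0],[0,0,0.03,0,0,0],[0,0,0.06,0,0,0],[0,-0.01,0.08,0,0,0],[-0.002,-0.035,0.085,0,0,0],[-0.004,-0.08,0.085,0,0,0],[-0.006,-0.13,0.085,0,0,0],[-0.008,-0.18,0.085,0,0,0],[-0.01,-0.23,0.085,0,0,0],[-0.012,-0.28,0.085,0,0,0],[-0.014,-0.325,0.085,0,0,0],[-0.015,-0.352,0.085,0,0,0],[-0.015,-0.363,0.075,0,0,0],[-0.015,-0.363,0.055,0,0,0],[-0.015,-0.363,0.03,0,0,0],[-0.015,-0.363,0.01,0,0,0],[-0.015,-0.363,-0.001,0,0,0],[-0.015,-0.363,-0.0065,0,0,0],[-0.015,-0.363,-0.0065,0,0,0],[-0.015,-0.363,-0.0065,0,0,0]]}}

```text
time: 31.72
eef_pos: [0.5153, -0.3028, 0.0352]
tcp_rot: [0.03, 1.0, -0.0, 0.001]
contact_force: [-0.1, 0.1, -0.9]
opening: 0.41
finger_force: 30.1
```

Call:
{"method": "apply_moves", "body": {"series": [[0,0,0,0,0,0],[0,0,0,0,0,0],[0,0,0,0,0,0],[0,0,0,0,0,0],[0,0,0,0,0,0],[0,0,0,0,0,0],[0,0,0,0,0,0],[0,0,0,0,0,0]], "jaw": 1}}

```text
time: 32.72
eef_pos: [0.5149, -0.3025, 0.0347]
tcp_rot: [0.03, 1.0, -0.0, -0.0]
contact_force: [-0.3, 0.6, -0.1]
opening: 1.0
finger_force: 0.0
```

Call:
{"method": "apply_moves", "body": {"series": [[0,0,0.02,0,0,0],[0,0,0.06,0,0,0],[0,0,0.11,0,0,0],[-0.02,0,0.16,0,0,0],[-0.05,0,0.19,0,0,0],[-0.065,0,0.21,0,0,0],[-0.07,0,0.22,0,0,0],[-0.07,0,0.22,0,0,0],[-0.07,0,0.22,0,0,0]]}}

```text
time: 33.85
eef_pos: [0.4589, -0.3022, 0.21]
tcp_rot: [0.03, 1.0, 0.0, -0.0]
contact_force: [-0.3, -0.7, -0.2]
opening: 0.996
finger_force: 0.0
```

```bash
python3 look.py w4 gold_center .048 saucer .0085; python3 - <<'E'
import cv2
cv2.imwrite("pics/c4.png",cv2.imread("pics/w4.png")[100:400,130:430])
E
```

```text
[ 0.4589 -0.3022  0.21  ] 0.9955454780415384 33.85
gold_center 0.77 [282. 242.] [ 508.8 -303.9   48. ] [ 509.5 -303.    33.8   49.3]
saucer 0.93 [220. 329.] [ 642.2 -392.8    8.5] [ 644.3 -392.9   89.3  111.1]
saucer 0.86 [284. 215.] [ 491.5 -300.8    8.5] [ 515.8 -303.   108.6  109.1]
```

View pics/c4.png

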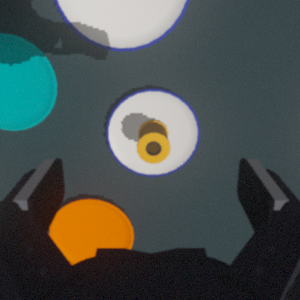

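Gold stands upright near the centre of the small saucer: its top is at crop (153,150), with the saucer centred around (153,133). Now I'll return the tall spools, ivory first.

Call:
{"method": "apply_moves", "body": {"series": [[0,0.02,0,0,0,0],[0,0.06,0,0,0,0],[0.001,0.12,0,0,0,0],[0.002,0.19,0,0,0,0],[0.003,0.26,0,0,0,0],[0.004,0.33,0,0,0,0],[0.005,0.4,0,0,0,0],[0.006,0.47,0,0,0,0],[0.007,0.54,0,0,0,0],[0.008,0.61,0,0,0,0],[0.009,0.67,0,0,0,0],[0.01,0.715,0,0,0,0],[0.01,0.738,0,0,0,0],[0.01,0.7436,0,0,0,0],[0.01,0.7436,0,0,0,0],[0.01,0.7436,0,0,0,0]]}}

```text
time: 36.0
eef_pos: [0.4671, 0.2914, 0.2107]
tcp_rot: [0.031, 1.0, -0.0, -0.0]
contact_force: [0.8, -0.3, -0.0]
opening: 0.998
finger_force: 0.0
```

Call:
{"method": "apply_moves", "body": {"series": [[0,0,-0.015,0,0,0],[0,0,-0.045,0,0,0],[0,0,-0.085,0,0,0],[0,0,-0.12,0,0,0],[0,0,-0.15,0,0,0],[0,0,-0.165,0,0,0],[0,0,-0.169,0,0,0],[0,0,-0.169,0,0,0],[0,0,-0.169,0,0,0]]}}

```text
time: 37.12
eef_pos: [0.4677, 0.2927, 0.0767]
tcp_rot: [0.03, 1.0, 0.0, 0.001]
contact_force: [0.0, 0.1, 0.4]
opening: 0.999
finger_force: 0.0
```

Call:
{"method": "apply_moves", "body": {"series": [[0,0,0,0,0,0],[0,0,0,0,0,0],[0,0,0,0,0,0],[0,0,0,0,0,0],[0,0,0,0,0,0],[0,0,0,0,0,0],[0,0,0,0,0,0]], "jaw": 0}}

```text
time: 38.0
eef_pos: [0.4673, 0.2927, 0.0762]
tcp_rot: [0.03, 1.0, 0.0, 0.0]
contact_force: [-0.3, 0.6, 5.8]
opening: 0.625
finger_force: 31.8
```

Call:
{"method": "apply_moves", "body": {"series": [[0,0,0.01,0,0,0],[0,0,0.03,0,0,0],[0,0,0.07,0,0,0],[0,0,0.11,0,0,0],[0,0,0.15,0,0,0],[0.002,-0.01,0.17,0,0,-0.02],[0.008,-0.04,0.17,0,0,-0.08],[0.017,-0.09,0.17,0,0,-0.18],[0.028,-0.15,0.17,0,0,-0.3],[0.04,-0.21,0.17,0,0,-0.43],[0.051,-0.27,0.17,0,0,-0.56],[0.063,-0.33,0.17,0,0,-0.69],[0.073,-0.385,0.17,0,0,-0.8],[0.081,-0.425,0.17,0,0,-0.88],[0.085,-0.446,0.17,0,0,-0.92],[0.0865,-0.451,0.17,0,0,-0.92],[0.0865,-0.451,0.17,0,0,-0.92],[0.0865,-0.451,0.17,0,0,-0.92]]}}

```text
time: 40.25
eef_pos: [0.5359, -0.0673, 0.2114]
tcp_rot: [0.381, 0.925, 0.0, -0.0]
contact_force: [-0.2, 0.2, -1.7]
opening: 0.624
finger_force: 32.2
```

```bash
python3 look.py w5 ivory_center .2; python3 - <<'E'
import cv2
cv2.imwrite("pics/c5.png",cv2.imread("pics/w5.png")[100:400,130:430])
E
```

```text
[ 0.5359 -0.0673  0.2114] 0.6240501735409187 40.25
ivory_center 0.97 [280. 275.] [539.1 -70.  200. ] [542.  -72.8  58.9  87.6]
```

View pics/c5.png

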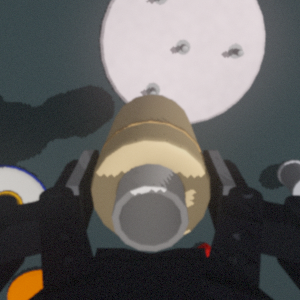

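Ivory hangs upright in the grip, with the pin at crop (150,90) just at the foot of the spool. Lowering it.

Call:
{"method": "apply_moves", "body": {"series": [[0,0,-0.015,0,0,0],[0,0,-0.045,0,0,0],[0,0,-0.075,0,0,0],[0,0,-0.1,0,0,0],[0,0,-0.12,0,0,0],[0,0,-0.135,0,0,0],[0,0,-0.147,0,0,0],[0,0,-0.155,0,0,0],[0,0,-0.16,0,0,0],[0,0,-0.16,0,0,0],[0,0,-0.16,0,0,0]]}}

```text
time: 41.72
eef_pos: [0.5363, -0.0685, 0.0839]
tcp_rot: [0.382, 0.924, 0.0, 0.0]
contact_force: [0.2, 0.5, -2.3]
opening: 0.623
finger_force: 32.1
```

Call:
{"method": "apply_moves", "body": {"series": [[0,0,0,0,0,0],[0,0,0,0,0,0],[0,0,0,0,0,0],[0,0,0,0,0,0],[0,0,0,0,0,0],[0,0,0,0,0,0]], "jaw": 1}}

```text
time: 42.48
eef_pos: [0.5361, -0.0684, 0.0835]
tcp_rot: [0.382, 0.924, -0.0, -0.0]
contact_force: [-0.4, 0.0, 0.3]
opening: 1.0
finger_force: 0.0
```

Call:
{"method": "apply_moves", "body": {"series": [[0,0,0.03,0,0,0],[0,0,0.08,0,0,0],[0,0,0.13,0,0,0],[0,0.01,0.165,0,0,0.03],[0,0.04,0.17,0,0,0.09],[0,0.09,0.17,0,0,0.18],[0,0.15,0.17,0,0,0.3],[0,0.21,0.17,0,0,0.43],[0,0.27,0.17,0,0,0.56],[0,0.33,0.17,0,0,0.69],[0,0.38,0.17,0,0,0.8],[0,0.42,0.17,0,0,0.88],[0,0.44,0.17,0,0,0.92],[-0.001,0.4455,0.15,0,0,0.92],[-0.001,0.4455,0.11,0,0,0.92],[-0.001,0.4455,0.07,0,0,0.92],[-0.001,0.4455,0.03,0,0,0.92],[-0.001,0.4455,0.0,0,0,0.92],[-0.001,0.4455,-0.01,0,0,0.92],[-0.001,0.4455,-0.01,0,0,0.92]]}}

```text
time: 44.98
eef_pos: [0.535, 0.2872, 0.0748]
tcp_rot: [0.031, 1.0, -0.0, -0.001]
contact_force: [0.4, 0.0, 0.2]
opening: 1.0
finger_force: 0.0
```

Call:
{"method": "apply_moves", "body": {"series": [[0,0,0,0,0,0],[0,0,0,0,0,0],[0,0,0,0,0,0],[0,0,0,0,0,0],[0,0,0,0,0,0],[0,0,0,0,0,0],[0,0,0,0,0,0]], "jaw": 0}}

```text
time: 45.85
eef_pos: [0.5363, 0.2884, 0.0771]
tcp_rot: [0.03, 1.0, 0.0, 0.001]
contact_force: [-0.6, 0.2, 5.5]
opening: 0.621
finger_force: 32.2
```

Call:
{"method": "apply_moves", "body": {"series": [[0,0,0.01,0,0,0],[0,0,0.03,0,0,0],[0,0,0.07,0,0,0],[0,0,0.12,0,0,0],[0,0,0.155,0,0,0],[0.002,-0.01,0.17,0,0,0.02],[0.006,-0.035,0.17,0,0,0.06],[0.012,-0.08,0.17,0,0,0.13],[0.018,-0.13,0.17,0,0,0.21],[0.025,-0.18,0.17,0,0,0.29],[0.031,-0.23,0.17,0,0,0.37],[0.037,-0.275,0.17,0,0,0.45],[0.042,-0.308,0.17,0,0,0.5],[0.044,-0.323,0.17,0,0,0.52],[0.044,-0.3275,0.17,0,0,0.52],[0.044,-0.3275,0.17,0,0,0.52],[0.044,-0.3275,0.17,0,0,0.52]]}}

```text
time: 47.98
eef_pos: [0.5703, 0.0269, 0.2114]
tcp_rot: [-0.174, 0.985, 0.0, -0.0]
contact_force: [-0.2, 0.4, -0.7]
opening: 0.62
finger_force: 32.0
```

Call:
{"method": "apply_moves", "body": {"series": [[0,0,-0.015,0,0,0],[0,0,-0.045,0,0,0],[0,0,-0.075,0,0,0],[0,0,-0.1,0,0,0],[0,0,-0.12,0,0,0],[0,0,-0.135,0,0,0],[0,0,-0.147,0,0,0],[0,0,-0.155,0,0,0],[0,0,-0.16,0,0,0],[0,0,-0.16,0,0,0],[0,0,-0.16,0,0,0]]}}

```text
time: 49.35
eef_pos: [0.571, 0.0259, 0.0841]
tcp_rot: [-0.173, 0.985, -0.0, 0.001]
contact_force: [0.7, 0.6, 0.7]
opening: 0.623
finger_force: 31.9
```

Call:
{"method": "apply_moves", "body": {"series": [[0,0,0,0,0,0],[0,0,0,0,0,0],[0,0,0,0,0,0],[0,0,0,0,0,0],[0,0,0,0,0,0],[0,0,0,0,0,0]], "jaw": 1}}

```text
time: 50.1
eef_pos: [0.5705, 0.026, 0.0835]
tcp_rot: [-0.173, 0.985, -0.0, 0.0]
contact_force: [-0.8, -1.1, 0.1]
opening: 0.999
finger_force: 0.0
```

Call:
{"method": "apply_moves", "body": {"series": [[0,0,0.03,0,0,0],[0,0,0.08,0,0,0],[0,0,0.13,0,0,0],[-0.005,0.008,0.165,0,0,-0.02],[-0.02,0.03,0.17,0,0,-0.06],[-0.045,0.07,0.17,0,0,-0.12],[-0.075,0.12,0.17,0,0,-0.2],[-0.105,0.17,0.17,0,0,-0.28],[-0.135,0.22,0.17,0,0,-0.36],[-0.165,0.265,0.17,0,0,-0.44],[-0.19,0.3,0.17,0,0,-0.49],[-0.207,0.326,0.17,0,0,-0.52],[-0.215,0.339,0.165,0,0,-0.52],[-0.215,0.339,0.14,0,0,-0.52],[-0.215,0.339,0.1,0,0,-0.52],[-0.215,0.339,0.06,0,0,-0.52],[-0.215,0.339,0.02,0,0,-0.52],[-0.215,0.339,-0.005,0,0,-0.52],[-0.215,0.339,-0.01,0,0,-0.52],[-0.215,0.339,-0.01,0,0,-0.52]]}}

```text
time: 52.6
eef_pos: [0.3989, 0.2971, 0.0758]
tcp_rot: [0.03, 1.0, 0.0, 0.0]
contact_force: [-0.5, 0.3, 0.0]
opening: 0.999
finger_force: 0.0
```

Call:
{"method": "apply_moves", "body": {"series": [[0,0,0,0,0,0],[0,0,0,0,0,0],[0,0,0,0,0,0],[0,0,0,0,0,0],[0,0,0,0,0,0],[0,0,0,0,0,0],[0,0,0,0,0,0]], "jaw": 0}}

```text
time: 53.48
eef_pos: [0.3993, 0.2976, 0.0767]
tcp_rot: [0.03, 1.0, 0.0, 0.001]
contact_force: [-0.5, -0.2, 6.6]
opening: 0.618
finger_force: 31.9
```

Call:
{"method": "apply_moves", "body": {"series": [[0,0,0.01,0,0,0],[0,0,0.03,0,0,0],[0,0,0.07,0,0,0],[0,0,0.12,0,0,0],[0,0,0.155,0,0,0],[0.004,-0.015,0.17,0,0,0],[0.013,-0.05,0.17,0,0,0],[0.025,-0.095,0.17,0,0,0],[0.038,-0.145,0.17,0,0,0],[0.052,-0.195,0.17,0,0,0],[0.065,-0.245,0.17,0,0,0],[0.077,-0.29,0.17,0,0,0],[0.087,-0.33,0.17,0,0,0],[0.093,-0.352,0.17,0,0,0],[0.096,-0.3625,0.17,0,0,0],[0.096,-0.3625,0.17,0,0,0],[0.096,-0.3625,0.17,0,0,0]]}}

```text
time: 55.6
eef_pos: [0.475, 0.008, 0.2113]
tcp_rot: [0.03, 1.0, 0.0, -0.0]
contact_force: [-0.1, 0.4, -2.3]
opening: 0.624
finger_force: 32.2
```

Call:
{"method": "apply_moves", "body": {"series": [[0,0,-0.015,0,0,0],[0,0,-0.045,0,0,0],[0,0,-0.075,0,0,0],[0,0,-0.1,0,0,0],[0,0,-0.12,0,0,0],[0,0,-0.135,0,0,0],[0,0,-0.147,0,0,0],[0,0,-0.155,0,0,0],[0,0,-0.16,0,0,0],[0,0,-0.16,0,0,0],[0,0,-0.16,0,0,0]]}}

```text
time: 56.98
eef_pos: [0.4756, 0.0071, 0.0838]
tcp_rot: [0.03, 1.0, -0.0, 0.0]
contact_force: [1.1, 0.2, -1.8]
opening: 0.624
finger_force: 32.2
```

Call:
{"method": "apply_moves", "body": {"series": [[0,0,0,0,0,0],[0,0,0,0,0,0],[0,0,0,0,0,0],[0,0,0,0,0,0],[0,0,0,0,0,0],[0,0,0,0,0,0]], "jaw": 1}}

```text
time: 57.72
eef_pos: [0.4753, 0.0072, 0.0835]
tcp_rot: [0.03, 1.0, -0.0, -0.0]
contact_force: [0.0, 0.7, -0.1]
opening: 1.001
finger_force: 0.0
```

Call:
{"method": "apply_moves", "body": {"series": [[0,0,0.02,0,0,0],[0,0,0.06,0,0,0],[0,0,0.11,0,0,0],[0,0,0.16,0,0,0],[0,-0.005,0.195,0,0,0],[0,-0.014,0.209,0,0,0],[0,-0.014,0.209,0,0,0],[0,-0.014,0.209,0,0,0],[0,-0.014,0.209,0,0,0]]}}

```text
time: 58.85
eef_pos: [0.4746, -0.0038, 0.2492]
tcp_rot: [0.03, 1.0, 0.0, -0.001]
contact_force: [0.2, -0.5, 0.2]
opening: 0.998
finger_force: 0.0
```

```bash
python3 look.py w6 navy_center .1 red_center .1 ivory_center .1 stand .01
```

```text
[ 0.4746 -0.0038  0.2492] 0.9984344285260902 58.85
navy_center 0.91 [310. 270.] [550.8  21.  100. ] [553.2  22.9  51.3  83.8]
red_center 0.65 [293. 197.] [473.3   7.4 100. ] [470.3   6.2  49.4  59.7]
ivory_center 0.71 [228. 250.] [523.9 -59.9 100. ] [524.2 -61.9  50.4  78.5]
stand 0.79 [267. 209.] [509.5 -23.   10. ] [519.7  -8.5 164.4 170.9]
```

View pics/w6.png

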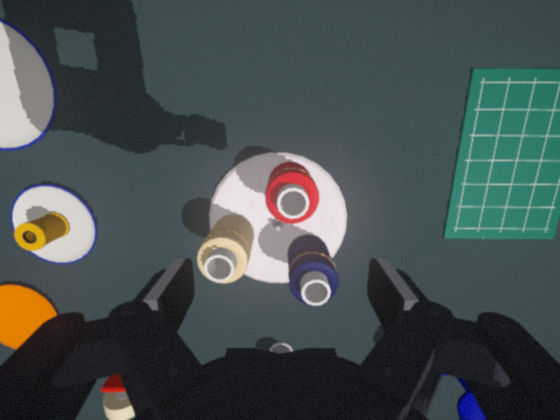

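The tube tops are at red (293,202), ivory (219,265) and navy (316,290), within a pixel of the starting view. Gold stands in the small saucer at (45,230), and the silver spool, goblet and dispenser are undisturbed. The gripper is clear, so I'm handing in.

```bash
python3 -c "
from plant import ctrl
print(ctrl.sign_off())"
```

```text
the job is handed in; nothing more can be done
None
```

I handed the job in at about 59 s of the allowed 141 s: the gold spool stands upright in the small white saucer, and the final picture shows all three tall spools back on their own pins with nothing knocked over; the hand-in did not report a verdict.

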